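# Turn the six-sided vial block to its vial holes

### The arm

A 6-joint arm with a two-finger parallel gripper is mounted at the origin on a cart in front of the work surface, level with it; the furniture and walls round the work are solid. World frame = base frame: x ahead of the robot, y to its left, z up, the work surface at z = 0. Lengths are in m, angles in degrees, forces in N, time in s.
With the tool pointing down it reaches from about 0.425 to 0.95 m from the base axis. Payload 14.7 kg.
Tool frame: the origin (TCP) lies on the centre line of the jaws, within the pads' length; the fingertips stand 22 mm ahead of it and the grasp point (between the pads) lies 3 mm ahead of it; y points along the fingers, z is the direction in which the jaws open and shut, and the axes are right-handed (so a half turn about y gives the same grasp; the last joint's range is limited). The gripper opens to 85 mm and grips with 20 to 120 N. Pads are 22 mm wide; open, the fingers measure 114 mm over their backs; the gripper's body (76 mm by 85 mm) begins 54 mm behind the grasp point. The pads swing forward as they close: fully open they stand 13 mm farther back than shut.
Start: joints at [63.793, 27.513, 91.461, -0, 61.026, -2.67], TCP at [0.26, 0.596, 0.253] pointing down, gripper open.
Joint ranges: [-157.49, 157.49], [-46.99, 117.5], [13.45, 153.17], [-89.5, 269.5], [5.16, 153.95], [-167.48, 167.48]. Speed limits (degrees/s): [108.29, 108.29, 136.94, 172.46, 172.46, 172.46].

### API

Orientations are given as [roll, pitch, yaw] about the fixed x, y, z axes, in that order (R = Rz(yaw) Ry(pitch) Rx(roll)).
In Python, from cell import readout, vision, workorder, models gives the robot as it stands.
- The arm moves only by the tool drive_tool, never from a script. Its argument "deltas" is a list of rows, each a list of 6 numbers: the shift along the world's x, y, z in mm, then the turn, a rotation vector about the world's x, y, z in rad. A call has 1 to 10 rows; each row shifts and turns the commanded pose from where the row before left it; what a row does not reach is not made up. A row lasts 1/12 s, in which the tool goes at most 41.7 mm and 7.16 degrees, less where a joint would pass 70% of its speed; a pose out of reach is approached as far as the arm can. A call is refused whole if a number of a shift passes 41.7 or a number of a turn 0.125, either way. A call with a gripper value outside its range is refused whole. "fingers" is the opening, from -1 (shut) to 1 (fully open), set as the call begins (left out, the last holds). The fingers move at their own pace and stop on an object; the grip force is fixed at half the most. Time passes only in rows, so rows that do not move let the fingers close. It gives the time, the measured TCP pose, the force and the opening at its end, in the units of the state.
- readout.sense(): the state, without advancing time (a new reading comes with each control period).
- vision.snapshot(name): name is "side" or "top" or "wrist"; returns (picture, depth): 480x640x3 uint8, red, green, blue; 480x640 float32, m along the optical axis (not along the pixel's ray), 0 where there is no reading.
- vision.get_calibration(name): a dict with "mtx" (3x3 intrinsics, pixels), "rvec" (rotation vector, rad) and "tvec" (3), from world to camera coordinates, as OpenCV has them. Camera axes: x right, y down, z forward; pixel columns grow to the right and rows downward; lengths in m; the calibration is good to about 2 mm. A picture is of the moment at which its call begins: read the wrist's pose just before it. get_calibration takes no time and is no camera call; for the wrist camera it gives the pose at the moment of the call.
- workorder.close_job(): hands the job in, once; it reports no verdict.
Trained networks look in the newest picture that a camera, given by its name, has taken for a name from the list of things; names that differ only in an ending like _2 or _b are one class to them, and where a whole thing is asked for, a point or a joint stands for the part that bears it (a point fixed in the world has none). Each returns a list of dicts, best first, with "confidence" (0 to 1); they miss things now and then, are a little off and sometimes report something else, mostly with a low value. They report only what shows in the picture. A call takes as long as a camera call. They do not tell look-alikes from the thing itself.
- models.boxes_of(label, camera): "uv" ([column, row] in pixels, amid what is visible of it).
The state is a dict: "time_s": time; "joint_pos": joint angles; "joint_velocities": joint speeds; "joint_torque": joint torques, N m; "position": TCP position; "tool_rot": TCP orientation; "ft_force": force on the tool from outside, world axes, zero at the start; "moment": the same for the moment, N m; "grip_width": finger opening in m.
Only numpy, scipy, OpenCV 4.12 (cv2) and the standard library are available. Lean on these libraries where they do the work, as an engineer would, in place of code of your own. Each camera call takes 0.05 s, during which the arm holds its last target.

### The job

The white six-sided block with two large round vial holes in one of its flats has been left lying on the wrong side. Roll it so that the flat with the two large holes faces straight up, and leave it lying flat on the dark mat. Leave the other, grooved block and the two vials on the mat where they are.

Things in the scene. Friction and masses are not known exactly. Their poses are not given: they have to be found in the camera images.
- vial_block_center (a point): White hexagonal prism on a flat, 66 mm long, 56 mm across flats, 65 across corners, 0.14 kg, flat ends. Point: its centre, 28 mm above what it lies on. y: along the prism; z: out of the flat with two round holes (24 mm wide, 26 deep). It starts with that flat slanting 60 degrees from up, roughly facing the robot: one 60-degree roll away from the robot brings it up. Now up: a flat with four 9 mm dark dots.
- pen_block_center (a point): The pen block, to be left alone: a longer, thinner white hexagonal prism, 90 mm long, 44 mm across flats (50.8 mm across corners), with a single 13 mm wide groove along its upper flat. The point is its centre, 22 mm above the mat's top; its y axis runs along the prism, z up out of the groove.
- vial_a_center (a point): A stoppered glass vial standing upright on the mat, 22 mm across and 41 mm tall; the point is on its axis, 21 mm above its underside. To be left alone.
- vial_b_center (a point): A second stoppered glass vial standing upright on the mat, 22 mm across and 43 mm tall; the point is on its axis, 21 mm above its underside. To be left alone.
- mat: A dark flat mat fixed to the table, 180 mm (its x) by 300 mm (its y), 3 mm thick; the origin is the centre of its underside. Both blocks and both vials start on it: the blocks towards its two ends in y (either may be at either end), the vials between them near its far edge.
There are look-alikes about, which are no part of the job. Leave any green, orange or purple look-alike of the part that bears vial_block_center alone.

How it is judged:
By the outcome, as a careful person would: the job done as asked, in the order asked, and still so for the second after the job is handed in, with the robot touching nothing.
It also fails if it takes over 32 s, if anything falls off the work surface, if the arm or the gripper's body presses on something with over 40 N, if the wrist force passes 120 N, or if a joint passes its speed limit or range.

## Working session

There is one attempt and no reset: what is moved stays moved. The work goes in short steps, Python scripts to look and compute and a tool call to move; the robot and the scene stay as the last step left them, time stands still between calls to the robot, and variables do not carry over. Pictures are saved under pics/ and viewed, and the job is handed in when it is done.

Besides the shell and the picture viewer there is one more tool, called in YAML: its name, and indented under it one key for each argument. drive_tool: Moves the arm, as the interface text tells. Its arguments: {"type":"object","properties":{"deltas":{"type":"array"},"fingers":{"type":"number"}},"required":["deltas"]}

```bash
mkdir -p pics; python3 - <<'E'
from cell import readout, vision, workorder, models
import cv2, numpy as np
s=readout.sense(); print(s['time_s'],s['position'],s['tool_rot'],s['grip_width'],s['ft_force'])
for n in ['top','side']:
    p,d=vision.snapshot(n); cv2.imwrite(f'pics/{n}0.png',p[:,:,::-1]); np.save(f'pics/{n}0d.npy',d)
    c=vision.get_calibration(n); print(n,c)
    R=cv2.Rodrigues(np.array(c['rvec']))[0]; print('campos',-R.T@np.array(c['tvec']).ravel())
    for l in ['vial_block_center','pen_block_center','vial_a_center','mat']:
        print(l,models.boxes_of(l,n))
E
```

```text
0.0 [0.25940536 0.59557724 0.25266465] [-9.00694863e+01  3.43042164e-03 -2.35416718e+01] 0.08571411733333575 [-0.33047671 -0.39923075  0.19596385]
top {'mtx': array([[567.75101792,   0.        , 321.93598983],
       [  0.        , 567.75101792, 236.09732479],
       [  0.        ,   0.        ,   1.        ]]), 'rvec': array([ 2.1615016 , -2.16392146,  0.0999038 ]), 'tvec': array([0.37663853, 0.51329513, 1.60710881])}
campos [0.3443061  0.35748659 1.65583328]
vial_block_center [{'uv': [290.8, 193.8], 'confidence': 0.92}, {'uv': [189.7, 273.9], 'confidence': 0.79}, {'uv': [347.5, 232.4], 'confidence': 0.68}]
pen_block_center [{'uv': [406.2, 220.0], 'confidence': 0.6}]
vial_a_center [{'uv': [363.3, 196.1], 'confidence': 0.37}]
mat [{'uv': [371.8, 211.0], 'confidence': 0.72}]
side {'mtx': array([[623.72611051,   0.        , 324.16131863],
       [  0.        , 623.72611051, 239.26954683],
       [  0.        ,   0.        ,   1.        ]]), 'rvec': array([ 1.98151957, -0.22856009,  0.15030848]), 'tvec': array([-0.42170294,  0.24030663,  0.93472903])}
campos [ 0.23698648 -0.83126424  0.60177751]
vial_block_center [{'uv': [419.9, 346.8], 'confidence': 0.94}, {'uv': [366.3, 228.9], 'confidence': 0.73}, {'uv': [251.6, 193.4], 'confidence': 0.66}, {'uv': [333.4, 264.1], 'confidence': 0.55}]
pen_block_center [{'uv': [377.6, 302.0], 'confidence': 0.72}]
vial_a_center [{'uv': [394.8, 266.3], 'confidence': 0.57}]
mat [{'uv': [382.4, 292.1], 'confidence': 0.95}]
```

View pics/top0.png

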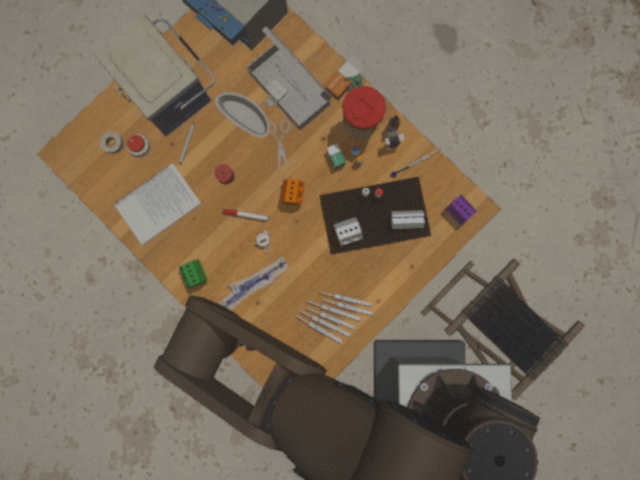

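View pics/side0.png

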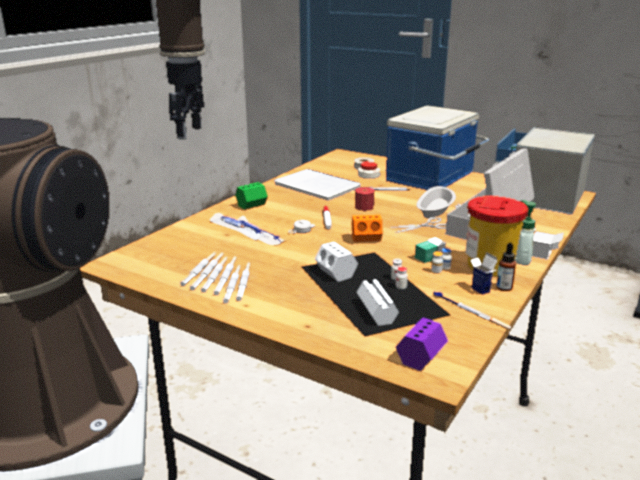

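```bash
cat > h.py <<'E'
import cv2, numpy as np
def cal(c):
    return np.array(c['mtx']),cv2.Rodrigues(np.array(c['rvec']))[0],np.array(c['tvec']).ravel()
def cloud(d,c):
    K,R,t=cal(c); v,u=np.mgrid[:d.shape[0],:d.shape[1]]
    P=np.stack([(u-K[0,2])/K[0,0]*d,(v-K[1,2])/K[1,1]*d,d],-1)
    return (P-t)@R
E
python3 - <<'E'
from h import *
from cell import vision
for n in ['top','side']:
    d=np.load(f'pics/{n}0d.npy'); im=cv2.imread(f'pics/{n}0.png'); W=cloud(d,vision.get_calibration(n))
    pts=[(347,232),(407,219),(366,192),(379,193),(320,196),(420,178),(431,236),(330,253)] if n=='top' else [(336,262),(378,302),(397,268),(402,278),(302,267),(375,252),(447,313),(367,332)]
    for u,v in pts: print(n,(u,v),W[v,u].round(4))
    # white blobs
    hsv=cv2.cvtColor(im,cv2.COLOR_BGR2HSV)
    m=(hsv[...,2]>120)&(hsv[...,1]<60)&(W[...,2]>0.012)&(W[...,2]<0.09)
    nn,l,st,ce=cv2.connectedComponentsWithStats(m.astype(np.uint8))
    for i in range(1,nn):
        if st[i,4]>60:
            p=W[l==i]; c=p.mean(0); 
            top=p[p[:,2]>np.percentile(p[:,2],95)-0.006]
            r=cv2.minAreaRect((p[:,:2]*1000).astype(np.float32)); rt=cv2.minAreaRect((top[:,:2]*1000).astype(np.float32))
            print(n,ce[i].round(),st[i,4],c.round(4),'zmax',np.percentile(p[:,2],95).round(4),r,rt)
im=cv2.imread('pics/top0.png')[170:265,310:450]; a=cv2.resize(im,None,fx=5,fy=5,interpolation=2); cv2.imwrite('pics/tc.png',a)
im=cv2.imread('pics/side0.png')[225:335,295:455]; a=cv2.resize(im,None,fx=5,fy=5,interpolation=2); cv2.imwrite('pics/sc.png',a)
E
```

```text
top (347, 232) [0.5216 0.305  0.0635]
top (407, 219) [0.562  0.1315 0.0355]
top (366, 192) [0.6389 0.2493 0.0469]
top (379, 193) [0.6358 0.2121 0.047 ]
top (320, 196) [ 6.359e-01  3.821e-01 -6.000e-04]
top (420, 178) [0.6881 0.087  0.0046]
top (431, 236) [0.5155 0.059  0.0096]
top (330, 253) [ 4.670e-01  3.528e-01 -1.000e-04]
top [351.  67.] 328 [1.0135 0.2896 0.0406] zmax 0.0493 ((1011.8602905273438, 291.5556335449219), (56.4265022277832, 58.86296844482422), 51.01765441894531) ((1009.526123046875, 284.3709411621094), (48.4582405090332, 54.70846939086914), 60.6601676940918)
top [276.  89.] 203 [0.9558 0.5128 0.0163] zmax 0.022 ((957.7568969726562, 513.14111328125), (60.329307556152344, 51.08647155761719), 53.90943908691406) ((957.6525268554688, 510.7490539550781), (54.0849609375, 50.41597366333008), 46.026634216308594)
top [242. 115.] 312 [0.8752 0.6132 0.0281] zmax 0.035 ((881.6409301757812, 607.9219970703125), (187.264892578125, 84.57838439941406), 51.449283599853516) ((881.18505859375, 607.9944458007812), (186.0894012451172, 84.05134582519531), 52.88044357299805)
top [110. 142.] 2
[... 6251 characters left out ...]
, 149.524658203125), (11.515445709228516, 14.041064262390137), 83.8496322631836) ((840.2568359375, 149.7791290283203), (6.918994426727295, 9.293899536132812), 36.868656158447266)
side [377. 301.] 973 [0.5589 0.1142 0.034 ] zmax 0.0455 ((561.4222412109375, 127.91001892089844), (47.16299819946289, 96.54287719726562), 4.314779758453369) ((561.6127319335938, 128.50222778320312), (33.15278625488281, 92.70509338378906), 1.8752751350402832)
side [ 98. 425.] 146 [ 0.0894 -0.0944  0.0141] zmax 0.0163 ((88.6124496459961, -92.57017517089844), (21.163053512573242, 24.87002182006836), 33.574012756347656) ((88.6124496459961, -92.57017517089844), (21.163053512573242, 24.87002182006836), 33.574012756347656)
```

View pics/tc.png

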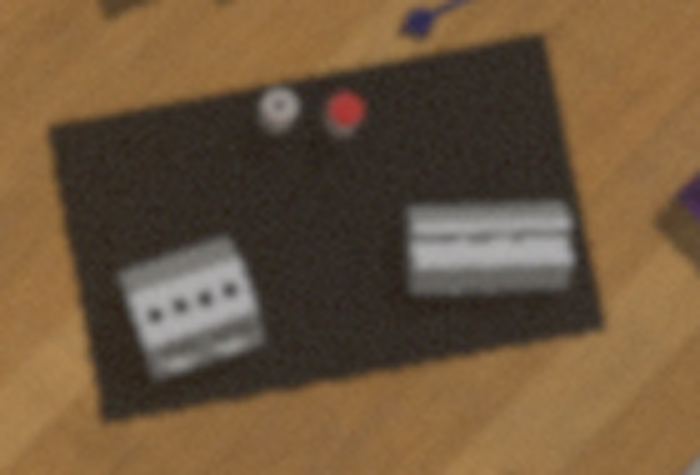

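View pics/sc.png

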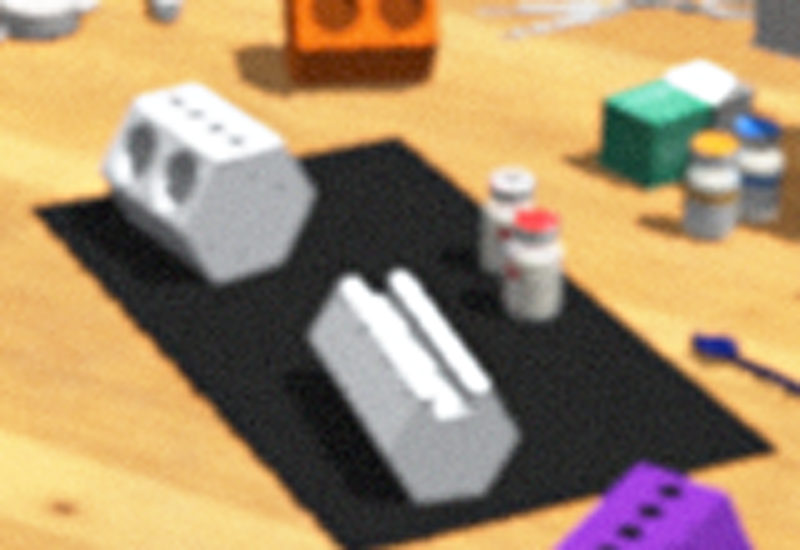

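```bash
python3 - <<'E'
from h import *
from cell import readout
from scipy.spatial.transform import Rotation as Ro
s=readout.sense()
R0=Ro.from_euler('xyz',s['tool_rot'],degrees=True)
th=np.radians(20); a=np.array([-np.sin(th),np.cos(th),0])
Rt=Ro.from_rotvec(-a*np.pi/6)*Ro.from_euler('xyz',[-90,0,20],degrees=True)
rv=(Rt*R0.inv()).as_rotvec(); d=Rt.apply([0,1,0]); print(rv,np.linalg.norm(rv),d)
C=np.array([.526,.301,.031]); T=C-.16*d; print(T,(T-s['position'])*1000, s['joint_pos'])
E
```

```text
[-0.01649598 -0.53592667  0.74206618] 0.9155062638019714 [ 0.46984631  0.17101007 -0.8660254 ]
[0.45082459 0.27363839 0.16956406] [ 191.30140545 -322.27943588  -83.72035475] [ 6.37945291e+01  2.75136910e+01  9.14626671e+01  7.21616862e-04
  6.10261101e+01 -2.67068070e+00]
```

drive_tool:
  deltas:
    - [16, -27, -5, -0.0014, -0.0447, 0.0618]
    - [16, -27, -5, -0.0014, -0.0447, 0.0618]
    - [16, -27, -5, -0.0014, -0.0447, 0.0618]
    - [16, -27, -5, -0.0014, -0.0447, 0.0618]
    - [16, -27, -5, -0.0014, -0.0447, 0.0618]
    - [16, -27, -5, -0.0014, -0.0447, 0.0618]
    - [16, -27, -5, -0.0014, -0.0447, 0.0618]
    - [16, -27, -5, -0.0014, -0.0447, 0.0618]
    - [16, -27, -5, -0.0014, -0.0447, 0.0618]
    - [16, -27, -5, -0.0014, -0.0447, 0.0618]
  fingers: 1

```text
time_s: 1.33
position: [0.4195, 0.3252, 0.2035]
tool_rot: [-88.2, -25.3, 12.3]
ft_force: [3.1, -0.7, -0.1]
grip_width: 0.0851
```

drive_tool:
  deltas:
    - [16, -26, -15, -0.0014, -0.0447, 0.0618]
    - [15, -26, -19, -0.0014, -0.0447, 0.0618]
    - [0, 0, 0, 0, 0, 0]
    - [0, 0, 0, 0, 0, 0]
    - [0, 0, 0, 0, 0, 0]

```text
time_s: 1.75
position: [0.4405, 0.3021, 0.1929]
tool_rot: [-89.5, -28.2, 14.9]
ft_force: [-0.3, 0.3, 0.6]
grip_width: 0.0852
```

```bash
python3 - <<'E'
from h import *
from cell import readout,vision
s=readout.sense(); print(s['time_s'],s['position'],s['tool_rot'],s['joint_pos'],s['joint_velocities'].round(2) if hasattr(s['joint_velocities'],'round') else s['joint_velocities'])
c=vision.get_calibration('wrist'); p,d=vision.snapshot('wrist'); cv2.imwrite('pics/w1.png',p[:,:,::-1]); np.save('pics/w1d.npy',d); np.save('pics/w1c.npy',c,allow_pickle=True)
W=cloud(d,c); print(W[240,320])
E
```

```text
1.75 [0.4405019  0.30212139 0.1928543 ] [-89.53371768 -28.19485154  14.90660822] [ 37.81311344  15.98468797 130.91617462 -57.11599531  12.12549298
 -13.07992162] [ 0.64 -0.15 -0.2  -0.43 -0.08  0.73]
[0.52220858 0.32157122 0.05977664]
```

View pics/w1.png

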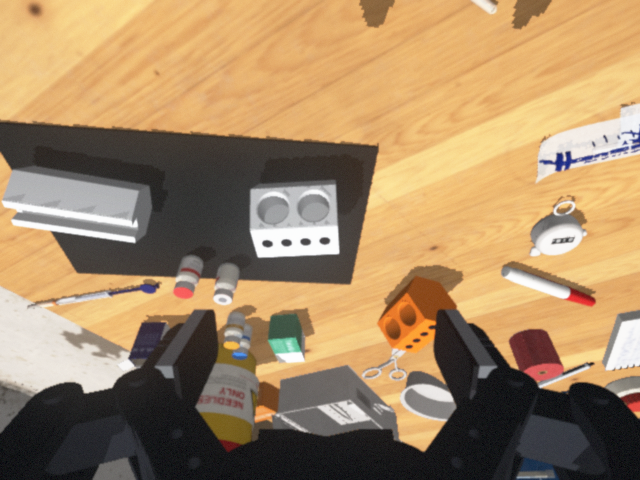

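```bash
python3 - <<'E'
from h import *
c=np.load('pics/w1c.npy',allow_pickle=True).item(); d=np.load('pics/w1d.npy'); W=cloud(d,c); im=cv2.imread('pics/w1.png')
K,R,t=cal(c)
sub=np.zeros(d.shape,bool); sub[160:275,235:360]=1
for u,v in [(240,262),(300,262+12),(200,160)]: print('mat z',W[v,u])
m=sub&(W[...,2]>0.05)&(W[...,2]<.08)
p=W[m]; print(m.sum(),np.percentile(p[:,2],[5,50,95]))
zt=np.median(p[p[:,2]>np.percentile(p[:,2],70)][:,2]); q=W[sub&(abs(W[...,2]-zt)<.003)]
print(zt,cv2.minAreaRect((q[:,:2]*1000).astype(np.float32)))
# corner pixels of the top face at z=.059
for u,v in [(250.5,229.5),(337,225),(339,253),(256,257.5)]:
    r=R.T@np.array([(u-K[0,2])/K[0,0],(v-K[1,2])/K[1,1],1]); o=-R.T@t; print((u,v),(o+r*(.059-o[2])/r[2]).round(4))
b=cv2.resize(im[165:275,230:360],None,fx=5,fy=5,interpolation=2); cv2.imwrite('pics/w1c.png',b)
E
```

```text
mat z [0.63311435 0.2629947  0.0031962 ]
mat z [0.63703593 0.32850118 0.00311072]
mat z [0.513569   0.21856459 0.00280281]
3193 [0.05296201 0.05877035 0.05972471]
0.059404343872524426 ((528.8575439453125, 303.5019226074219), (35.91738510131836, 66.05938720703125), 18.730632781982422)
(250.5, 229.5) [0.5252 0.2681 0.059 ]
(337, 225) [0.5041 0.33   0.059 ]
(339, 253) [0.5338 0.3404 0.059 ]
(256, 257.5) [0.5562 0.2764 0.059 ]
```

View pics/w1c.png

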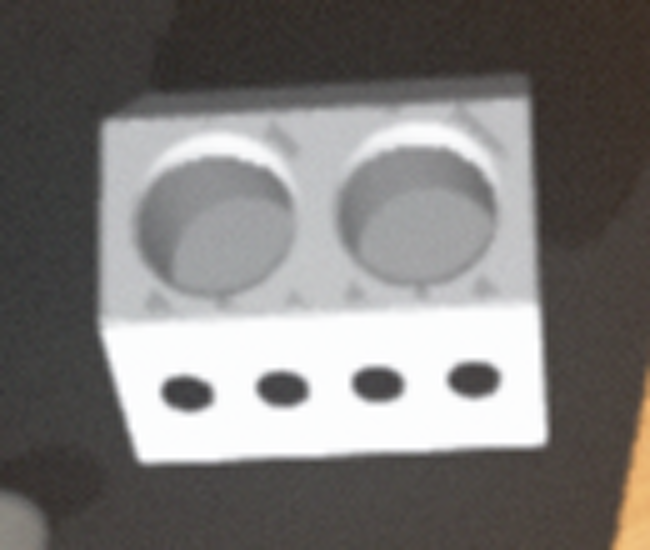

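```bash
cat > go.py <<'E'
from h import *
from cell import readout
from scipy.spatial.transform import Rotation as Ro
import sys
def plan(C,yaw,tilt,back):
    s=readout.sense(); R0=Ro.from_euler('xyz',s['tool_rot'],degrees=True)
    th=np.radians(yaw); a=np.array([-np.sin(th),np.cos(th),0])
    Rt=Ro.from_rotvec(a*np.radians(tilt))*Ro.from_euler('xyz',[-90,0,yaw],degrees=True)
    d=Rt.apply([0,1,0]); T=np.array(C)-back*d
    print('t',s['time_s'],'pos',np.round(s['position'],4),'j',np.round(s['joint_pos'],1),'ft',np.round(s['ft_force'],1),'grip',s['grip_width'])
    print('dpos mm',((T-s['position'])*1000).round(1),'rv',(Rt*R0.inv()).as_rotvec().round(4),'d',d.round(4),'a',a.round(4))
if __name__=='__main__':
    x=list(map(float,sys.argv[1:])); plan(x[:3],*x[3:])
E
python3 go.py .5295 .3036 .031 19 -10 .10
```

```text
t 1.8 pos [0.4405 0.3024 0.1929] j [ 37.8  16.  130.9 -57.2  12.1 -13. ] ft [-1.2 -0.   0.6] grip 0.08539915831417377
dpos mm [ 72.6  -4.4 -63.4] rv [-0.1002  0.3018  0.0676] d [ 0.1642  0.0565 -0.9848] a [-0.3256  0.9455  0.    ]
```

drive_tool:
  deltas:
    - [9, -0.5, 0, -0.0125, 0.0377, 0.0085]
    - [9, -0.5, 0, -0.0125, 0.0377, 0.0085]
    - [9, -0.5, 0, -0.0125, 0.0377, 0.0085]
    - [9, -0.5, -8, -0.0125, 0.0377, 0.0085]
    - [9, -0.5, -10, -0.0125, 0.0377, 0.0085]
    - [9, -0.6, -15, -0.0125, 0.0377, 0.0085]
    - [9, -0.6, -15, -0.0125, 0.0377, 0.0085]
    - [9.6, -0.6, -15, -0.0125, 0.0377, 0.0085]
    - [0, 0, 0, 0, 0, 0]
    - [0, 0, 0, 0, 0, 0]

```text
time_s: 2.63
position: [0.5041, 0.2964, 0.1291]
tool_rot: [-90.5, -12.7, 18.4]
ft_force: [-0.5, -0.7, 0.6]
grip_width: 0.0853
```

```bash
python3 go.py .5295 .3036 .031 19 -10 .10;python3 go.py .5295 .3036 .031 19 -10 0
```

```text
t 2.6333 pos [0.5041 0.2964 0.1291] j [ 29.2  27.2 116.6  -6.9  24.  -73.2] ft [-0.5 -0.7  0.6] grip 0.0853234712847982
dpos mm [9.  1.5 0.4] rv [-0.0074  0.0473  0.0113] d [ 0.1642  0.0565 -0.9848] a [-0.3256  0.9455  0.    ]
t 2.6333 pos [0.5041 0.2964 0.1291] j [ 29.2  27.2 116.6  -6.9  24.  -73.2] ft [-0.5 -0.7  0.6] grip 0.0853234712847982
dpos mm [ 25.4   7.2 -98.1] rv [-0.0074  0.0473  0.0113] d [ 0.1642  0.0565 -0.9848] a [-0.3256  0.9455  0.    ]
```

drive_tool:
  deltas:
    - [4.5, 0.8, 0, -0.0037, 0.0236, 0.0056]
    - [4.5, 0.8, 0, -0.0037, 0.0236, 0.0056]
    - [0, 0, 0, 0, 0, 0]
    - [0, 0, 0, 0, 0, 0]

```text
time_s: 2.97
position: [0.5128, 0.2976, 0.1302]
tool_rot: [-90.0, -10.1, 19.0]
ft_force: [0.4, 0.4, 0.4]
grip_width: 0.0854
```

```bash
python3 go.py .5295 .3036 .031 19 -10 0
```

```text
t 2.9667 pos [0.5128 0.2976 0.1302] j [ 28.2  28.2 113.6  -3.5  28.3 -77.9] ft [0.4 0.4 0.4] grip 0.08535603432607869
dpos mm [ 16.7   6.  -99.2] rv [-0.0001  0.0026 -0.0003] d [ 0.1642  0.0565 -0.9848] a [-0.3256  0.9455  0.    ]
```

drive_tool:
  deltas:
    - [2.1, 0.75, -12.4, 0, 0, 0]
    - [2.1, 0.75, -12.4, 0, 0, 0]
    - [2.1, 0.75, -12.4, 0, 0, 0]
    - [2.1, 0.75, -12.4, 0, 0, 0]
    - [2.1, 0.75, -12.4, 0, 0, 0]
    - [2.1, 0.75, -12.4, 0, 0, 0]
    - [2.1, 0.75, -12.4, 0, 0, 0]
    - [2.1, 0.75, -12.4, 0, 0, 0]
    - [0, 0, 0, 0, 0, 0]
    - [0, 0, 0, 0, 0, 0]

```text
time_s: 3.8
position: [0.5295, 0.3027, 0.0292]
tool_rot: [-90.1, -9.9, 19.0]
ft_force: [-0.3, -0.3, 0.2]
grip_width: 0.0855
```

```bash
python3 go.py .5295 .3036 .031 19 -10 0; python3 - <<'E'
from h import *
from cell import vision
for n in ['wrist','side']:
    p,d=vision.snapshot(n); p=p[:,:,::-1]
    if n=='side': p=cv2.resize(p[200:340,270:450],None,fx=4,fy=4,interpolation=2)
    cv2.imwrite(f'pics/{n}2.png',p)
E
```

```text
t 3.8 pos [0.5295 0.3027 0.0292] j [ 27.8  38.7 113.8  -5.3  17.8 -76.3] ft [-0.3 -0.3  0.2] grip 0.08545594220580902
dpos mm [0.  0.9 1.8] rv [ 0.0019 -0.0005 -0.0003] d [ 0.1642  0.0565 -0.9848] a [-0.3256  0.9455  0.    ]
```

View pics/wrist2.png

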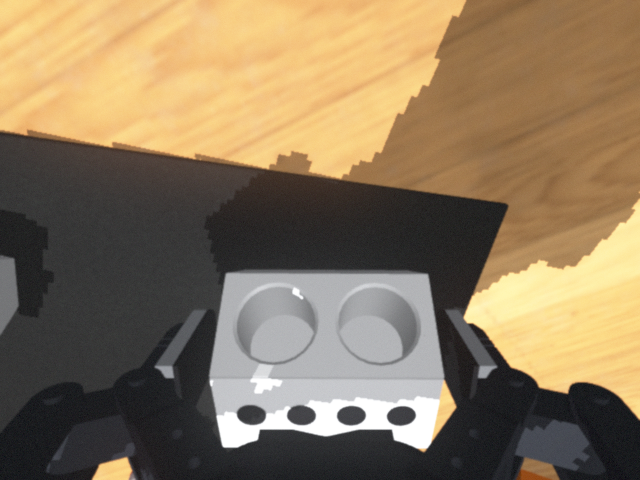

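View pics/side2.png

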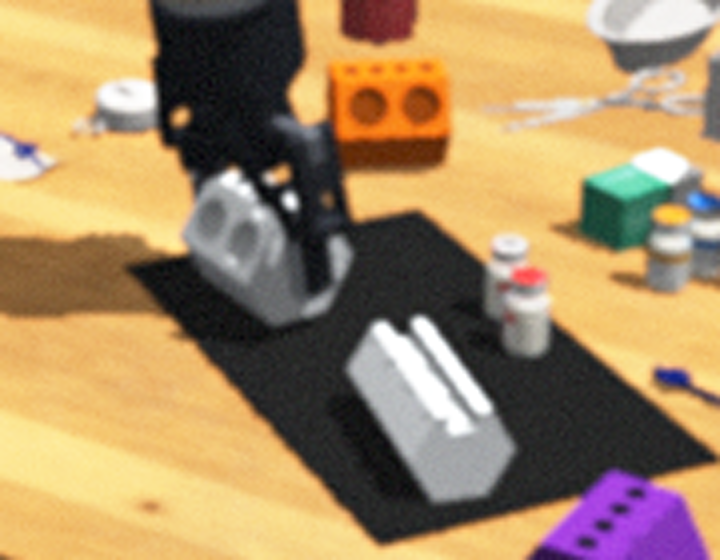

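drive_tool:
  deltas:
    - [0, 0.8, 1.5, 0, 0, 0]
    - [0, 0, 0, 0, 0, 0]
    - [0, 0, 0, 0, 0, 0]
    - [0, 0, 0, 0, 0, 0]
    - [0, 0, 0, 0, 0, 0]
    - [0, 0, 0, 0, 0, 0]
    - [0, 0, 0, 0, 0, 0]
    - [0, 0, 0, 0, 0, 0]
  fingers: -1

```text
time_s: 4.57
position: [0.5303, 0.3041, 0.0329]
tool_rot: [-90.1, -10.1, 19.0]
ft_force: [-2.3, -0.4, 7.9]
grip_width: 0.0657
```

drive_tool:
  deltas:
    - [0, 0, 0, 0, 0, 0]
    - [0, 0, 0, 0, 0, 0]
    - [0, 0, 0, 0, 0, 0]

```text
time_s: 4.82
position: [0.5303, 0.3041, 0.0329]
tool_rot: [-90.1, -10.1, 19.0]
ft_force: [-1.5, -0.7, 8.2]
grip_width: 0.0653
```

drive_tool:
  deltas:
    - [0, 0, 8, 0, 0, 0]
    - [0, 0, 14, 0, 0, 0]
    - [0, 0, 14, 0, 0, 0]
    - [0, 0, 10, 0, 0, 0]
    - [0, 0, 0, 0, 0, 0]
    - [0, 0, 0, 0, 0, 0]

```text
time_s: 5.32
position: [0.5302, 0.3039, 0.0786]
tool_rot: [-90.1, -10.1, 19.0]
ft_force: [0.2, 1.3, -1.7]
grip_width: 0.0654
```

```bash
python3 go.py .5295 .3036 .079 19 50 0
```

```text
t 5.3167 pos [0.5302 0.3039 0.0786] j [ 27.9  34.  112.8  -4.1  23.3 -77.5] ft [ 0.2  1.3 -1.7] grip 0.06539560165706376
dpos mm [-0.7 -0.3  0.4] rv [-0.3409  0.9924 -0.001 ] d [-0.7243 -0.2494 -0.6428] a [-0.3256  0.9455  0.    ]
```

drive_tool:
  deltas:
    - [0, 0, 0, -0.0227, 0.0662, 0]
    - [0, 0, 0, -0.0227, 0.0662, 0]
    - [0, 0, 0, -0.0227, 0.0662, 0]
    - [0, 0, 0, -0.0227, 0.0662, 0]
    - [0, 0, 0, -0.0227, 0.0662, 0]
    - [0, 0, 0, -0.0227, 0.0662, 0]
    - [0, 0, 0, -0.0227, 0.0662, 0]
    - [0, 0, 0, -0.0227, 0.0662, 0]
    - [0, 0, 0, 0, 0, 0]
    - [0, 0, 0, 0, 0, 0]

```text
time_s: 6.15
position: [0.5298, 0.3035, 0.076]
tool_rot: [-90.0, 22.1, 19.0]
ft_force: [-0.2, 0.3, -1.1]
grip_width: 0.0651
```

drive_tool:
  deltas:
    - [0, 0, 0, -0.0227, 0.0662, 0]
    - [0, 0, 0, -0.0227, 0.0662, 0]
    - [0, 0, 0, -0.0227, 0.0662, 0]
    - [0, 0, 0, -0.0227, 0.0662, 0]
    - [0, 0, 0, -0.0227, 0.0662, 0]
    - [0, 0, 0, -0.0227, 0.0662, 0]
    - [0, 0, 0, 0, 0, 0]
    - [0, 0, 0, 0, 0, 0]

```text
time_s: 6.82
position: [0.5294, 0.3036, 0.0762]
tool_rot: [-90.0, 46.0, 19.1]
ft_force: [0.3, 0.5, -1.3]
grip_width: 0.0655
```

```bash
python3 go.py .5295 .3036 .079 19 50 0; python3 - <<'E'
from h import *
from cell import vision
for n in ['wrist','side']:
    p,d=vision.snapshot(n); p=p[:,:,::-1]
    if n=='side': p=cv2.resize(p[200:340,270:450],None,fx=4,fy=4,interpolation=2)
    cv2.imwrite(f'pics/{n}3.png',p)
E
```

```text
t 6.8167 pos [0.5294 0.3036 0.0762] j [ 24.7  60.6  66.    4.1  99.3 -85.4] ft [ 0.3  0.5 -1.3] grip 0.06553121809087098
dpos mm [0.1 0.  2.8] rv [-0.0229  0.0655 -0.0009] d [-0.7243 -0.2494 -0.6428] a [-0.3256  0.9455  0.    ]
```

View pics/side3.png

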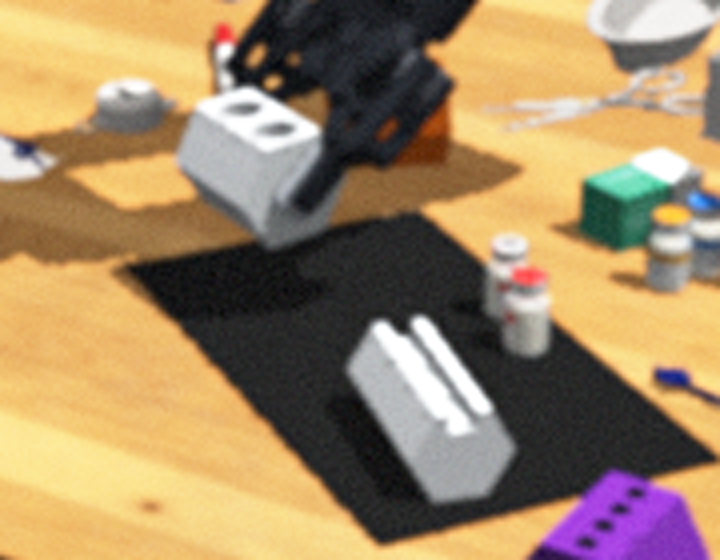

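View pics/wrist3.png

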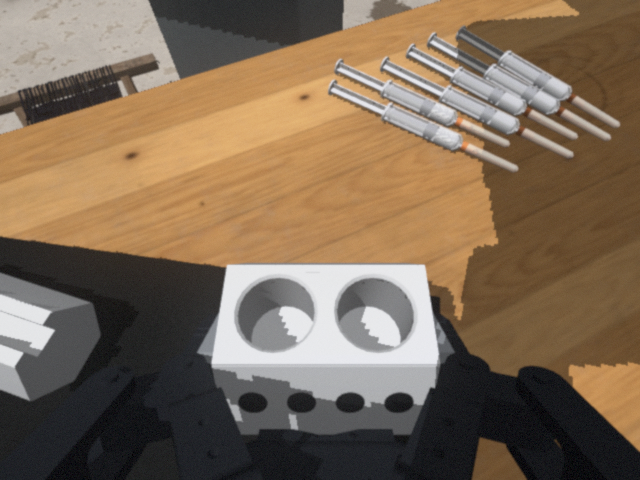

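drive_tool:
  deltas:
    - [0, 0, 0, -0.0115, 0.033, -0.0005]
    - [0, 0, 0, -0.0115, 0.033, -0.0005]
    - [0, 0, 0, 0, 0, 0]
    - [0, 0, 0, 0, 0, 0]

```text
time_s: 7.25
position: [0.5298, 0.3038, 0.0779]
tool_rot: [-90.0, 50.0, 19.0]
ft_force: [0.0, 1.0, -1.2]
grip_width: 0.0654
```

```bash
python3 go.py .5295 .3036 .031 19 50 0; cat > face.py <<'E'
from h import *
from cell import vision
import sys
c=vision.get_calibration('wrist'); p,d=vision.snapshot('wrist'); cv2.imwrite(sys.argv[1],p[:,:,::-1])
W=cloud(d,c); sub=np.zeros(d.shape,bool); sub[268:360,220:432]=1
P=W[sub]; best=P[P[:,2]>np.median(P[:,2])-.003]
for k in range(6):
    m=best.mean(0); U,S,V=np.linalg.svd(best-m,full_matrices=False); n=V[2]*np.sign(V[2,2]); r=(P-m)@n; best=P[abs(r)<(.003 if k<3 else .0015)]
print(len(best),'normal',n.round(4),'tilt deg',np.degrees(np.arccos(n[2])).round(2),'mean',m.round(4))
print(cv2.minAreaRect((best[:,:2]*1000).astype(np.float32)))
E
python3 face.py pics/w4.png
```

```text
t 7.25 pos [0.5298 0.3038 0.0779] j [ 24.5  63.   62.7   4.4 104.1 -85.4] ft [ 0.   1.  -1.2] grip 0.06538583527775671
dpos mm [ -0.3  -0.2 -46.9] rv [-0.0006  0.0005  0.0001] d [-0.7243 -0.2494 -0.6428] a [-0.3256  0.9455  0.    ]
10429 normal [-0.0204 -0.0092  0.9998] tilt deg 1.28 mean [0.5293 0.3045 0.105 ]
((527.52294921875, 303.8616638183594), (30.989988327026367, 66.60843658447266), 18.927324295043945)
```

drive_tool:
  deltas:
    - [0, 0, -8, -0.0035, 0.0105, 0]
    - [0, 0, -12, -0.0035, 0.0105, 0]
    - [0, 0, -12, 0, 0, 0]
    - [0, 0, -8, 0, 0, 0]
    - [0, 0, -3, 0, 0, 0]
    - [0, 0, 0, 0, 0, 0]
    - [0, 0, 0, 0, 0, 0]

```text
time_s: 7.88
position: [0.5298, 0.3037, 0.0345]
tool_rot: [-89.9, 51.4, 19.0]
ft_force: [0.9, -0.5, -0.3]
grip_width: 0.0657
```

```bash
python3 go.py .5295 .3036 .031 19 50 0; python3 face.py pics/w5.png
```

```text
t 7.8833 pos [0.5298 0.3037 0.0345] j [ 24.5  66.9  61.1   4.4 103.3 -85.6] ft [ 0.9 -0.5 -0.3] grip 0.06565126240120732
dpos mm [-0.3 -0.1 -3.5] rv [ 0.0074 -0.0233  0.0002] d [-0.7243 -0.2494 -0.6428] a [-0.3256  0.9455  0.    ]
10081 normal [-0.0152 -0.0078  0.9999] tilt deg 0.98 mean [0.532  0.3056 0.0614]
((528.2554931640625, 304.0148010253906), (30.813434600830078, 66.29713439941406), 19.07398223876953)
```

drive_tool:
  deltas:
    - [0, 0, -1.2, 0, 0, 0]
    - [0, 0, -1, 0, 0, 0]
    - [0, 0, -0.5, 0, 0, 0]
    - [0, 0, 0, 0, 0, 0]
    - [0, 0, 0, 0, 0, 0]

```text
time_s: 8.35
position: [0.53, 0.3038, 0.0322]
tool_rot: [-89.9, 51.4, 19.0]
ft_force: [1.1, 0.0, 0.1]
grip_width: 0.0654
```

```bash
python3 face.py pics/w6.png
```

```text
10456 normal [0.0208 0.0056 0.9998] tilt deg 1.23 mean [0.529  0.3043 0.0594]
((528.3611450195312, 304.11468505859375), (30.768095016479492, 66.43988800048828), 19.02604866027832)
```

drive_tool:
  deltas:
    - [0, 0, -0.6, 0, 0, 0]
    - [0, 0, -0.5, 0, 0, 0]
    - [0, 0, 0, 0, 0, 0]

```text
time_s: 8.65
position: [0.53, 0.3038, 0.0321]
tool_rot: [-89.9, 51.4, 19.0]
ft_force: [-0.6, 0.6, 11.1]
grip_width: 0.0654
```

Contact. Open.

drive_tool:
  deltas:
    - [0, 0, 0, 0, 0, 0]
    - [0, 0, 0, 0, 0, 0]
    - [0, 0, 0, 0, 0, 0]
    - [0, 0, 0, 0, 0, 0]
    - [0, 0, 0, 0, 0, 0]
    - [0, 0, 0, 0, 0, 0]
    - [0, 0, 0, 0, 0, 0]
  fingers: 1

```text
time_s: 9.23
position: [0.5298, 0.3037, 0.0309]
tool_rot: [-89.9, 51.4, 19.0]
ft_force: [-0.3, 0.1, 0.2]
grip_width: 0.0855
```

```bash
python3 go.py .5295 .3036 .031 19 50 .12; python3 face.py pics/w7.png
```

```text
t 9.2333 pos [0.5298 0.3037 0.0309] j [ 24.5  67.1  61.    4.4 103.1 -85.6] ft [-0.3  0.1  0.2] grip 0.08554215830370028
dpos mm [86.6 29.8 77.3] rv [ 0.0073 -0.023   0.0002] d [-0.7243 -0.2494 -0.6428] a [-0.3256  0.9455  0.    ]
6104 normal [-0.1932 -0.0697  0.9787] tilt deg 11.85 mean [0.5338 0.3059 0.0585]
((529.2989501953125, 304.7286376953125), (29.208993911743164, 66.1978759765625), 18.7386417388916)
```

View pics/w7.png

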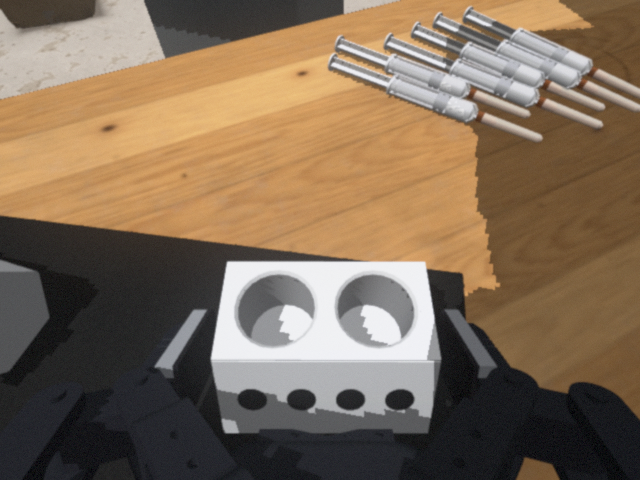

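drive_tool:
  deltas:
    - [5, 1.7, 4.5, 0, 0, 0]
    - [9, 3.1, 8, 0, 0, 0]
    - [9, 3.1, 8, 0, 0, 0]
    - [9, 3.1, 8, 0, 0, 0]
    - [12, 4.1, 12, 0, 0, 0]
    - [12, 4.1, 15, 0, 0, 0]
    - [12, 4.1, 20, 0, 0, 0]
    - [12, 4.1, 20, 0, 0, 0]
    - [0, 0, 20, 0, 0, 0]
    - [0, 0, 0, 0, 0, 0]

```text
time_s: 10.12
position: [0.6114, 0.3317, 0.1507]
tool_rot: [-89.9, 51.1, 19.1]
ft_force: [0.4, -0.5, 0.6]
grip_width: 0.0855
```

```bash
python3 go.py .5295 .3036 .031 19 50 .12; python3 - <<'E'
from h import *
from cell import vision
for n in ['wrist','side','top']:
    c=vision.get_calibration(n); p,d=vision.snapshot(n); p=p[:,:,::-1]; W=cloud(d,c)
    m=(abs(W[...,0]-.5295)<.04)&(abs(W[...,1]-.3036)<.045)&(W[...,2]>.052)&(W[...,2]<.07); q=W[m]
    if len(q)>50:
        A=np.c_[q[:,:2]-q[:,:2].mean(0),np.ones(len(q))]; k=np.linalg.lstsq(A,q[:,2],rcond=None)[0]
        print(n,len(q),'slopes deg',np.degrees(k[:2]).round(2),'z',k[2].round(4),cv2.minAreaRect((q[:,:2]*1000).astype(np.float32)))
    if n=='side': p=cv2.resize(p[200:340,270:450],None,fx=4,fy=4,interpolation=2)
    if n=='top': p=cv2.resize(p[170:265,310:450],None,fx=4,fy=4,interpolation=2)
    cv2.imwrite(f'pics/{n}8.png',p)
E
```

```text
t 10.1167 pos [0.6114 0.3317 0.1507] j [ 24.   67.8  40.7   4.7 122.3 -84.4] ft [ 0.4 -0.5  0.6] grip 0.0854886419601182
dpos mm [  5.    1.8 -42.6] rv [ 0.005  -0.0182  0.0003] d [-0.7243 -0.2494 -0.6428] a [-0.3256  0.9455  0.    ]
wrist 3450 slopes deg [-2.91 -1.06] z 0.0578 ((529.843505859375, 304.78204345703125), (38.24544143676758, 66.15895080566406), 18.737470626831055)
side 238 slopes deg [1.03 0.55] z 0.0555 ((525.0015869140625, 299.9156799316406), (39.128021240234375, 70.01870727539062), 20.309770584106445)
```

View pics/side8.png

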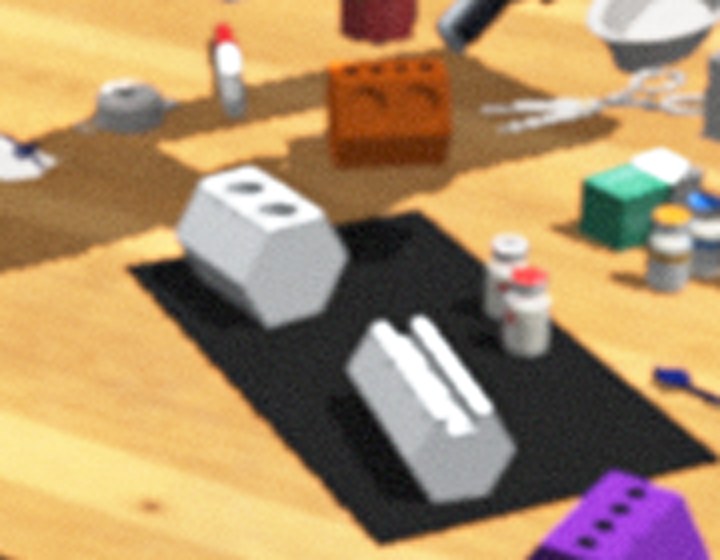

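View pics/wrist8.png

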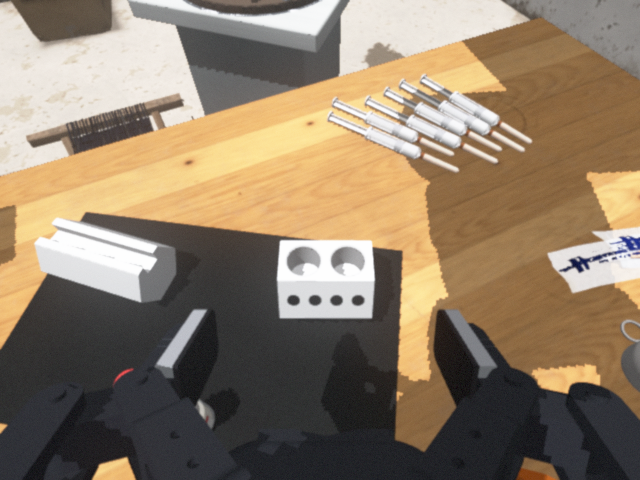

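```bash
python3 - <<'E'
from h import *
from cell import vision,workorder,readout
c=vision.get_calibration('wrist'); p,d=vision.snapshot('wrist'); W=cloud(d,c)
th=np.radians(19); e=W-np.array([.5297,.3040,0]); x=e[...,0]*np.cos(th)+e[...,1]*np.sin(th); y=-e[...,0]*np.sin(th)+e[...,1]*np.cos(th)
m=(abs(x)<.0145)&(abs(y)<.031)&(W[...,2]>.055)&(W[...,2]<.07)
A=np.c_[x[m],y[m],np.ones(m.sum())]; k=np.linalg.lstsq(A,W[m][:,2],rcond=None)[0]
print(m.sum(),np.degrees(k[:2]),k[2]); 
print(readout.sense()['joint_velocities'],workorder.close_job())
E
```

```text
1897 [ 1.29890625 -0.0093499 ] 0.058821122526483305
the job is handed in; nothing more can be done
[ 0.07038157  0.61267979  0.21081617 -0.04158791  0.07544955  0.06196381] None
```

I rolled the white vial block 60° away from the robot, so the flat with the two large holes now faces up. It lies on the mat where it was, and I handed the job in at about 10 s of the 32 s allowed. I gripped the block by its two ends, lifted it about 45 mm, turned it, set it down until it touched the mat, and opened and backed off the gripper.

- **Last depth check:** the upper flat is 58.8 mm above the table, against 59 mm expected. It measured level along the prism and sloped 1.3° across it. Earlier tilt readings scattered by about 1° either way, so I took that slope as measurement noise and did not correct it.
- **Readings I set aside:** three plane fits after release gave larger or less reliable slopes: 11.9° just after opening, then about 3° (wrist camera) and 1° (side camera). I think they took in other faces of the block or bits inside the holes. The top camera gave too few points for a fit after the move.
- **Last pictures:** the wrist and side views show the block lying flat with the holes up and the gripper clear. The pen block, both vials and the look-alikes appear unmoved. I judged that by eye and did not measure it.

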